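# Lock a sight-glass ring with a two-pin spanner

## Task

Take the two-pin face spanner out of its wooden rest, seat both its pins fully in two opposite holes of the ring round the sight glass on the pot's lid, and only then turn the ring clockwise (seen from above) until it comes up against its stop. Press and turn gently, without forcing the ring or its glass. Then stand the spanner back in its rest, let go, and leave everything else on the bench alone.

Things in the scene. Friction and masses are not known exactly. Their poses are not given: they have to be found in the camera images.
- pot: Squat stainless degassing pot fixed to the bench, 200 mm across, lid 216 mm across with its top at 121 mm; four rim clamps and a brass valve on the lid stay below 146 mm. Origin: centre of its underside on the bench, z up.
- port (a point): On the pot's axis, at the ring's upper face, 146 mm above the bench. The aluminium ring (outside 110, inside 56, 12 mm thick) is centred here round the glass, with six blind holes every 60 degrees on an 80 mm pitch circle, each 9 mm wide, 12 mm deep. This orientation says nothing of where the holes are round the circle: that differs each time, is not measured; find it by feel or sight.
- ring (a joint): Turn of the bayonet ring, rad: 0 loose, grows clockwise seen from above, hard stop (locked) at 0.85; starts between 0.05 and 0.3. It does not rise or sink, stays where left, takes about 0.4 N m to turn. It does not tell where the holes are.
- spanner: Two-pin steel face spanner, about 0.3 kg: a bar 104 mm long (its x), 12 thick (y), 24 high, centre 54 mm above the pin tips, with two 12 mm round legs going down at x = +40 and -40 mm, each ending in a pin. Grip it across the bar's middle. Origin: midway between the pin tips; z up along the legs.
- pin_a (a point): Tip of the spanner's pin at its x = +40 mm. Each pin is 6 mm in diameter and 9 mm long, tapered to 3 mm over the last 2 mm; fully seated, the leg's shoulder (11 mm across) lies on the ring's face, so the tips are 9 mm below it.
- pin_b (a point): Tip of the spanner's pin at its x = -40 mm.
- rest: Wooden rest fixed to the bench: base 150 x 70 x 10 mm with two blocks at its x = +40 and -40 mm, 36 (x) by 40 mm (y), tops 54 mm high, each with a 17 mm square hole 44 mm deep; 44 mm clear between blocks. The spanner's legs stand in the holes, its bar (along the rest's x) on the block tops, its origin 12 mm above the rest's. Origin: centre of underside.
- hammer: Bystander: hammer lying on the bench at the far side. Leave alone.
- scraper: Bystander: flat scraper lying on the bench at the far side. Leave alone.
- tin: Bystander: plain metal can, 72 mm across, 100 mm high. Leave alone.
- casting: Bystander: small copper-coloured casting, 64 mm across, 75 mm high. Leave alone.
Not all that is in view belongs to the job. Leave any yellow look-alike of the spanner alone.

How it is judged (in metres and radians):
On the way, in this order (a step that is already met when the one before it is completed fails the run):
1. both pins at least 5 mm deep in ring holes before the ring has been turned (joint still below 0.45) (z of each of pin_a, pin_b in the frame of port below -0.005 m and horizontal distance between pin_a and port between 0.034 and 0.046 m and horizontal distance between pin_b and port between 0.034 and 0.046 m and value of joint ring below 0.45 rad), for 0.2 s.
2. the ring turned to within 0.06 rad of its stop with both pins still at least 4 mm deep in the holes (value of joint ring above 0.79 rad and z of each of pin_a, pin_b in the frame of port below -0.004 m and horizontal distance between pin_a and port between 0.034 and 0.046 m and horizontal distance between pin_b and port between 0.034 and 0.046 m), for 0.2 s.
At the end, for the whole second after the job is handed in: The ring is within 0.07 rad of its stop (joint above 0.78), and the spanner stands upright (within 0.15 rad) in its rest, released and still: a leg in each hole, bar along the rest within 0.2 rad, its origin within 10 mm sideways and 8 mm in height of its seated place (value of joint ring above 0.78 rad and horizontal distance between spanner and rest below 0.01 m and z of spanner in the frame of rest below 0.02 m and angle between spanner's own z axis and vertical below 0.15 rad and angle between the x axis of spanner and the x axis of rest, either way round below 0.2 rad and linear speed of spanner below 0.02 m/s); the robot touches nothing.
It fails at once if the spanner is forced against the pot, its ring or its glass with more than 35 N (contact force between spanner and pot above 35 N).
It fails at once if a bystander is moved by more than 30 mm (distance of any of hammer, scraper, tin, casting from where it was at the start of the episode above 0.03 m).
It also fails if it takes over 72 s, if anything falls off the work surface, if the arm or the gripper's body presses on something with over 40 N, if the wrist force passes 120 N, or if a joint passes its speed limit or range.

## Robot

A 6-joint arm with a two-finger parallel gripper is mounted at the origin on the work surface. World frame = base frame: x ahead of the robot, y to its left, z up, the work surface at z = 0. Lengths are in mm, angles in rad, forces in N, time in s.
With the tool pointing down it reaches from about 300 to 775 mm from the base axis. Payload 14.6 kg.
Tool frame: the origin (TCP) lies at the very end of the fingers, on their centre line; the grasp point (between the pads) lies 19 mm behind it; z points along the fingers, y is the line along which they close (so a half turn about z gives the same grasp; the last joint's range is limited). The gripper opens to 94 mm and grips with 3 to 60 N. Pads are 16 mm wide; open, the fingers measure 119 mm over their backs; the gripper's body (75 mm by 177 mm) begins 78 mm behind the grasp point.
Start: joints at [-1.209, 0.3, 1.521, -0, 1.321, -0.067], TCP at [228.671, -500.199, 205.446] pointing down, gripper open.
Joint ranges: [-3.03, 3.03], [-0.79, 2.21], [0.23, 2.52], [-1.04, 4.18], [0, 3.07], [-2.55, 2.55]. Speed limits (rad/s): [2.22, 2.22, 2.57, 3.14, 3.14, 3.14].

## Interface

Orientations are given as [roll, pitch, yaw] about the fixed x, y, z axes, in that order (R = Rz(yaw) Ry(pitch) Rx(roll)).
In Python, from cell import manip gives the robot as it stands.
- The arm moves only by the tool servo_tool, never from a script. Its argument "motion" is a list that holds one entry, the list of rows, each a list of 7 numbers: the shift along the world's x, y, z as a fraction of full scale, then the turn, a rotation vector about the world's x, y, z as a fraction of full scale, then the closure, from 0 (fully open) to 1 (shut). In form: [[[x, y, z, rx, ry, rz, gripper], ...]]. A call has 1 to 10 rows; each row is the pose to reach, as a shift and turn from the pose commanded when the call began, turning the shorter way round; what a row does not reach only later rows make up. Full scale, the value 1, is 0.5 m for a shift and pi rad for a turn. A row lasts 1/10 s, in which the tool goes at most 50 mm and 8.59 degrees, less where a joint would pass 70% of its speed; a pose out of reach is approached as far as the arm can. A call with a number of a shift or a turn outside -1 to 1 is refused whole. A call with a gripper value outside its range is refused whole. The fingers move at their own pace and stop on an object; "newtons" is the grip in N (left out, the last holds). Time passes only in rows, so rows that repeat a pose let the fingers close. It gives the time, the measured TCP pose, the force, the opening and the grip force at its end, in the units of the state.
- manip.read_state(): the state, without advancing time (a new reading comes with each control period).
- manip.camera(name): name is "scene" or "side" or "wrist"; returns a dict with "frame" (480x640x3 uint8, red, green, blue), "range_z" (480x640 float32, mm along the optical axis (not along the pixel's ray), 0 where there is no reading), "vfov" (degrees; the focal length in pixels is half the picture's height over the tangent of half this angle, whatever the lens; pixels are square), "cx", "cy" (the principal point, pixels), "k1" (the pictures are not rectified: a ray, as slopes to the right and down, at radius r is drawn at 1 + k1 r^2 times it, then the intrinsics apply), "cam_to_world" (4x4, takes a point from camera to world coordinates). Camera axes: x right, y down, z forward; pixel columns grow to the right and rows downward; lengths in mm; the calibration is good to about 2 mm. A picture is of the moment at which its call begins.
- manip.sign_off(): hands the job in; it is judged then, once.
The state is a dict: "clock": time; "joints": joint angles; "qd": joint speeds; "effort": joint torques, N m; "eef_pos": TCP position; "eef_rot": TCP orientation; "wrist_force": force on the tool from outside, world axes, zero at the start; "moment": the same for the moment, N m; "finger_gap": finger opening in mm; "finger_force": force on a finger pad.
Only numpy, scipy, OpenCV 4.12 (cv2) and the standard library are available. Lean on these libraries where they do the work, as an engineer would, in place of code of your own. Each camera call takes 0.05 s, during which the arm holds its last target. There are 200 camera calls.

## Working session

There is one attempt and no reset: what is moved stays moved. The work goes in short steps, Python scripts to look and compute and a tool call to move; the robot and the scene stay as the last step left them, time stands still between calls to the robot, and variables do not carry over. Pictures are saved under pics/ and viewed, at most 10 in all, crops included, and the job is handed in when it is done.

Besides the shell and the picture viewer there is one more tool, called after "Emit:" as name([rows], argument=value, ...), one row to a line, values as JSON. servo_tool: Moves the arm, as the interface text tells. Its arguments: {"type":"object","properties":{"motion":{"type":"array"},"newtons":{"type":"number"}},"required":["motion"]}

```bash
ls; mkdir -p pics; cat > h.py <<'E'
import numpy as np, cv2, pickle
from cell import manip
def grab(name,tag):
    c=manip.camera(name); pickle.dump(c,open(f'pics/{tag}.pkl','wb'))
    cv2.imwrite(f'pics/{tag}.png',c['frame'][:,:,::-1]); return c
def load(tag): return pickle.load(open(f'pics/{tag}.pkl','rb'))
def f(c): return 240/np.tan(np.radians(c['vfov']/2))
def rays(c,uv):
    F=f(c); K=np.array([[F,0,c['cx']],[0,F,c['cy']],[0,0,1.]])
    p=np.array(uv,float).reshape(-1,2); d=(p-[c['cx'],c['cy']])/F; s=d.copy()
    for _ in range(30): s=d/(1+c['k1']*(s**2).sum(1,keepdims=True))
    return np.c_[s,np.ones(len(s))]
def onplane(c,uv,z):
    T=c['cam_to_world']; r=rays(c,uv)@T[:3,:3].T; o=T[:3,3]
    return o+r*((z-o[2])/r[:,2])[:,None]
def cloud(c):
    v,u=np.mgrid[:480,:640]; s=rays(c,np.c_[u.ravel(),v.ravel()]); Z=c['range_z'].ravel()
    P=(s*Z[:,None])@c['cam_to_world'][:3,:3].T+c['cam_to_world'][:3,3]; P[Z==0]=np.nan
    return P.reshape(480,640,3)
def proj(c,P):
    T=c['cam_to_world']; q=(np.array(P,float).reshape(-1,3)-T[:3,3])@T[:3,:3]; s=q[:,:2]/q[:,2:]
    s=s*(1+c['k1']*(s**2).sum(1,keepdims=True)); return s*f(c)+[c['cx'],c['cy']]
E
python3 - <<'E'
from h import *
np.set_printoptions(suppress=True,precision=2)
for n in ['scene','side','wrist']:
    c=grab(n,n+'0'); print(n,c['vfov'],c['k1'],c['cx'],c['cy'],c['cam_to_world'].tolist())
s=manip.read_state(); print(s)
ims=[cv2.imread(f'pics/{n}0.png') for n in ['scene','side']]
E
```

```text
pics
scene 43.26330441762466 0.06722572016064202 319.27336377430584 234.167458880905 [[0.7899399870978937, 0.3641822896069729, -0.4933214740110173, 1289.798158521822], [0.6131841468726238, -0.4689811475775021, 0.6356586231940708, -907.5573008745803], [0.00013714179692103447, -0.8046290717799801, -0.5937777682252979, 961.0098694366418], [0.0, 0.0, 0.0, 1.0]]
side 53.712816698775725 -0.047654556520251655 322.5161168522882 243.51883547735318 [[-0.9604197840650189, -0.14846752401148777, 0.23569309003532676, 335.0190717670275], [-0.27831906889877367, 0.5463986592855213, -0.7899284784195999, 821.0781150225235], [-0.011503663061044264, -0.8242608200350682, -0.5660934254089999, 703.1607734374446], [0.0, 0.0, 0.0, 1.0]]
wrist 69.18310548537522 -0.008604755720522678 316.81038857241555 236.08889520601642 [[0.4156540213970334, -0.8818143815300673, -0.22278943202768253, 293.2306003479449], [-0.9095220106013919, -0.4033147923315473, -0.10053303197536721, -470.7831559801602], [-0.0012028000972072437, 0.24441885118235815, -0.9696690045879678, 383.1809325909471], [0.0, 0.0, 0.0, 1.0]]
{'clock': 0.15, 'joints': array([-1.21,  0.3 ,  1.52, -0.  ,  1.32, -0.07]), 'qd': array([ 0., -0., -0., -0.,  0., -0.]), 'effort': array([  0.  , -53.2 , -35.28,   0.07,   0.02,  -0.  ]), 'eef_pos': array([ 228.62, -500.04,  205.03]), 'eef_rot': array([-3.14, -0.  ,  0.43]), 'wrist_force': array([ 0.18,  0.39, -0.1 ]), 'moment': array([0.01, 0.03, 0.  ]), 'finger_force': 0.0, 'finger_gap': 93.78864471321033}
```

View pics/scene0.png

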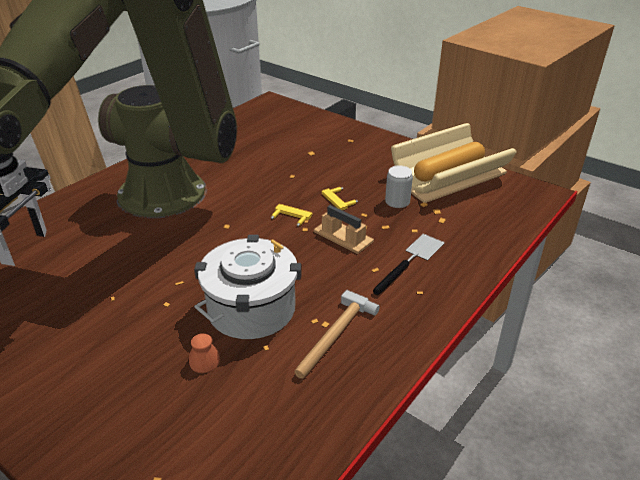

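View pics/side0.png

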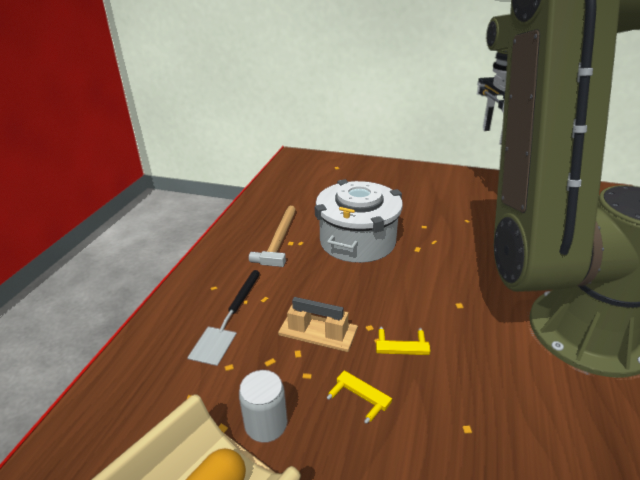

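Scene: the pot ring is at about (247,262) and the dark spanner in its rest at (345,222), with the yellow look-alikes at (293,213) and (338,198). Side: ring at (359,195), spanner at (318,308). Next I measure both from depth.

```bash
python3 - <<'E'
from h import *
np.set_printoptions(suppress=True,precision=2)
for n,bx,rx in [('scene0',(320,200,370,250),(205,235,290,290)),('side0',(280,290,360,350),(320,178,400,215))]:
    c=load(n);P=cloud(c);g=c['frame'].astype(int)
    def sub(b): return P[b[1]:b[3],b[0]:b[2]].reshape(-1,3), g[b[1]:b[3],b[0]:b[2]].reshape(-1,3)
    p,col=sub(bx); m=(abs(p[:,2]-78)<5)&(col.max(1)<90)
    q=p[m]; (ctr,(w,h),a)=cv2.minAreaRect(q[:,:2].astype(np.float32)); print(n,'bar',m.sum(),q.mean(0),ctr,w,h,a)
    u,s,vt=np.linalg.svd(q[:,:2]-q[:,:2].mean(0),full_matrices=False);print(' dir',np.arctan2(vt[0,1],vt[0,0]))
    m=(abs(p[:,2]-54)<3); print(' wood top',m.sum(),cv2.minAreaRect(p[m][:,:2].astype(np.float32)))
    m=(abs(p[:,2]-10)<2); print(' base top',m.sum(),cv2.minAreaRect(p[m][:,:2].astype(np.float32)))
    p,col=sub(rx); m=abs(p[:,2]-146)<3; q=p[m]; print(' ring',m.sum(),q.mean(0),cv2.minEnclosingCircle(q[:,:2].astype(np.float32)))
E
```

```text
scene0 bar 120 [556.96 147.49  76.83] (550.35888671875, 148.33084106445312) 19.53352928161621 104.78551483154297 87.88490295410156
 dir -0.04061484411651714
 wood top 157 ((549.6356811523438, 148.3568115234375), (43.38195037841797, 118.72811889648438), 88.15782165527344)
 base top 375 ((517.377197265625, 184.94656372070312), (124.79281616210938, 237.53726196289062), 45.49858474731445)
 ring 957 [ 545.39 -201.11  145.74] ((551.1962280273438, -184.52664184570312), 71.9397201538086)
side0 bar 88 [545.2  157.01  75.19] (547.8654174804688, 156.82997131347656) 7.625390529632568 103.48865509033203 89.06449127197266
 dir 3.0960995180225805
 wood top 310 ((547.3811645507812, 158.4312744140625), (118.95531463623047, 41.56544876098633), 6.325444221496582)
 base top 868 ((547.578125, 152.52806091308594), (73.15425109863281, 150.6458740234375), 86.408935546875)
 ring 624 [ 542.45 -193.04  145.7 ] ((541.7002563476562, -183.23739624023438), 73.1701431274414)
```

Emit:
servo_tool([
  [[0.52, 0.606, 0.25, 0, 0, -0.15, 0], [0.52, 0.606, 0.25, 0, 0, -0.15, 0], [0.52, 0.606, 0.25, 0, 0, -0.15, 0], [0.52, 0.606, 0.25, 0, 0, -0.15, 0], [0.52, 0.606, 0.25, 0, 0, -0.15, 0], [0.52, 0.606, 0.25, 0, 0, -0.15, 0], [0.52, 0.606, 0.25, 0, 0, -0.15, 0], [0.52, 0.606, 0.25, 0, 0, -0.15, 0], [0.52, 0.606, 0.25, 0, 0, -0.15, 0], [0.52, 0.606, 0.25, 0, 0, -0.15, 0]],
])

```text
clock: 1.15
eef_pos: [490.3, -194.9, 331.1]
eef_rot: [3.142, -0.001, -0.039]
wrist_force: [-0.2, 0.1, 0.2]
finger_gap: 93.9
finger_force: 0.0
```

Emit:
servo_tool([
  [[0, 0, 0, 0, 0, 0, 0], [0, 0, 0, 0, 0, 0, 0], [0, 0, 0, 0, 0, 0, 0]],
])

```text
clock: 1.45
eef_pos: [488.0, -198.0, 330.1]
eef_rot: [-3.141, 0.001, -0.044]
wrist_force: [-0.2, -0.2, -1.0]
finger_gap: 93.8
finger_force: 0.0
```

```bash
python3 - <<'E'
from h import *
np.set_printoptions(suppress=True,precision=3)
c=grab('wrist','w1'); s=manip.read_state(); print(s['clock'],s['eef_pos'],s['eef_rot'],c['cam_to_world'])
P=cloud(c); m=abs(P[:,:,2]-146)<3
v,u=np.nonzero(m); q=P[m]; print(m.sum(),q.mean(0),cv2.minEnclosingCircle(q[:,:2].astype(np.float32)),u.min(),u.max(),v.min(),v.max())
E
```

```text
1.5 [ 488.128 -197.99   330.249] [-3.142  0.    -0.044] [[  -0.044   -0.969   -0.245  559.067]
 [  -0.999    0.043    0.011 -201.286]
 [  -0.001    0.245   -0.969  508.315]
 [   0.       0.       0.       1.   ]]
6490 [ 544.367 -198.58   145.056] ((542.6941528320312, -182.43942260742188), 70.96358489990234) 231 368 108 217
```

View pics/w1.png

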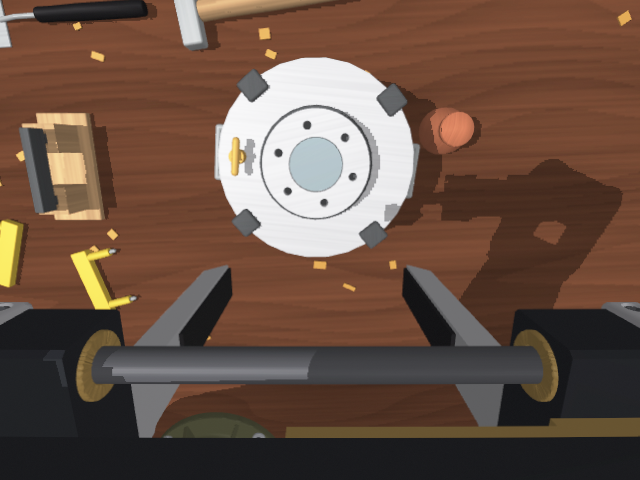

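The wrist view shows the six holes at about (307,125), (345,137), (352,176), (324,202), (287,191) and (278,153). The rest and spanner are at the left, around (60,165).

```bash
cat > holes.py <<'E'
from h import *
from scipy.optimize import least_squares
def holes(c,seed,z=146.,r=7):
    g=cv2.cvtColor(c['frame'],cv2.COLOR_RGB2GRAY).astype(float); out=[]
    for u,v in seed:
        for _ in range(3):
            yy,xx=np.mgrid[int(round(v))-r:int(round(v))+r+1,int(round(u))-r:int(round(u))+r+1]
            w=g[yy,xx]; w=np.clip(np.median(w)-20-w,0,None); u,v=(w*xx).sum()/w.sum(),(w*yy).sum()/w.sum()
        out.append((u,v))
    X=onplane(c,out,z)[:,:2]
    def res(p):
        a=np.arctan2(*(X-p[:2]).T[::-1]); k=np.round((a-p[2])/(np.pi/3)); t=p[2]+k*np.pi/3
        return (X-p[:2]-40*np.c_[np.cos(t),np.sin(t)]).ravel()
    ctr=X.mean(0); a0=np.angle(np.mean(np.exp(6j*np.arctan2(*(X-ctr).T[::-1]))))/6
    s=least_squares(res,[*ctr,a0]); return out,s.x,res(s.x)
E
python3 - <<'E'
from holes import *
np.set_printoptions(suppress=True,precision=3)
c=load('w1')
o,p,r=holes(c,[(307,125),(345,137),(352,176),(324,202),(287,191),(278,153)])
print(np.array(o),p,np.degrees(p[2]),r)
E
```

```text
[[306.72  124.743]
 [344.414 137.126]
 [352.092 176.282]
 [323.609 202.147]
 [287.366 190.718]
 [278.068 152.462]] [ 542.996 -198.884    0.175] 10.008785459726539 [-0.316 -0.096 -0.151  0.347  0.071  0.37   0.284  0.078  0.224 -0.331
 -0.111 -0.368]
```

Emit:
servo_tool([
  [[0, 0.7, -0.1, 0, 0, 0, 0], [0, 0.7, -0.1, 0, 0, 0, 0], [0, 0.7, -0.1, 0, 0, 0, 0], [0, 0.7, -0.1, 0, 0, 0, 0], [0, 0.7, -0.1, 0, 0, 0, 0], [0, 0.7, -0.1, 0, 0, 0, 0], [0, 0.7, -0.1, 0, 0, 0, 0], [0, 0.7, -0.1, 0, 0, 0, 0], [0, 0.7, -0.1, 0, 0, 0, 0], [0, 0.7, -0.1, 0, 0, 0, 0]],
])

```text
clock: 2.5
eef_pos: [488.9, 151.7, 280.6]
eef_rot: [3.141, -0.0, -0.044]
wrist_force: [0.3, 0.6, -0.2]
finger_gap: 94.2
finger_force: 0.0
```

Emit:
servo_tool([
  [[0, 0, 0, 0, 0, 0, 0], [0, 0, 0, 0, 0, 0, 0], [0, 0, 0, 0, 0, 0, 0]],
])

```text
clock: 2.8
eef_pos: [488.8, 152.1, 280.6]
eef_rot: [-3.142, -0.0, -0.044]
wrist_force: [0.6, 0.3, -1.0]
finger_gap: 93.9
finger_force: 0.0
```

```bash
python3 - <<'E'
from h import *
np.set_printoptions(suppress=True,precision=3)
c=grab('wrist','w2'); s=manip.read_state(); print(s['clock'],s['eef_pos'],s['eef_rot'],s['joints'],c['cam_to_world'])
P=cloud(c); g=c['frame'].astype(int); near=(abs(P[:,:,0]-549)<90)&(abs(P[:,:,1]-152)<60)
for nm,z,m in [('bar',78,g.max(2)<100),('wood',54,g[:,:,0]>100),('base',10,g[:,:,0]>100)]:
    m=near&(abs(P[:,:,2]-z)<4)&m; q=P[m]; v,u=np.nonzero(m); print(nm,m.sum(),np.median(q,0),cv2.minAreaRect(q[:,:2].astype(np.float32)),u.min(),u.max(),v.min(),v.max())
E
```

```text
2.85 [488.781 152.238 280.583] [-3.142 -0.    -0.043] [ 0.23   0.166  1.512 -0.     1.464  1.845] [[ -0.044  -0.969  -0.244 559.702]
 [ -0.999   0.042   0.011 148.863]
 [ -0.001   0.244  -0.97  458.867]
 [  0.      0.      0.      1.   ]]
bar 3 [592.252 143.308  76.798] ((595.303466796875, 147.60931396484375), (11.672431945800781, 0.7230925559997559), 50.90237808227539) 312 321 110 117
wood 1524 [572.258 147.201  53.064] ((547.1917724609375, 151.45358276367188), (39.916996002197266, 116.42317199707031), 87.31563568115234) 298 333 106 210
base 3916 [552.136 148.878   9.017] ((547.565673828125, 151.39315795898438), (70.0866470336914, 148.57693481445312), 87.40666961669922) 287 344 96 216
```

View pics/w2.png

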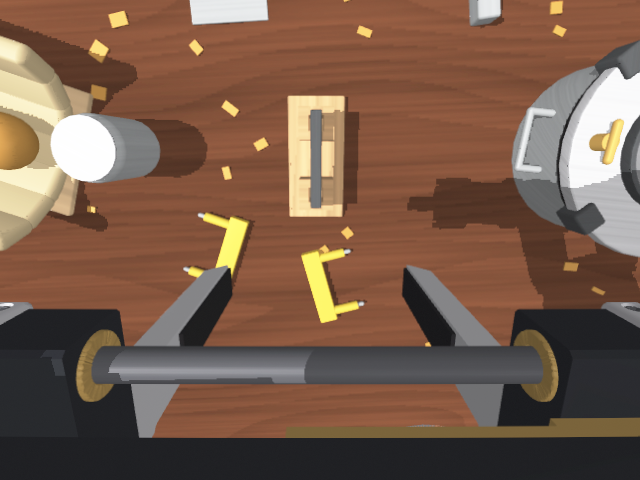

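The rest shows at (316,156) with the grey bar running from (316,110) to (316,208). The tin is at (85,148).

```bash
python3 - <<'E'
from h import *
np.set_printoptions(suppress=True,precision=2)
c=load('w2'); g=c['frame'].astype(int); print(g[158,300:334].tolist())
sub=g[90:225,300:334]; m=((sub.max(2)-sub.min(2))<25)
m=cv2.morphologyEx(m.astype(np.uint8),cv2.MORPH_OPEN,np.ones((3,3)))
v,u=np.nonzero(m); u+=300; v+=90; print(u.min(),u.max(),v.min(),v.max())
r=cv2.minAreaRect(np.c_[u,v].astype(np.float32)); print(r); X=onplane(c,cv2.boxPoints(r),78); print(X,X.mean(0),onplane(c,[[u.mean(),v.mean()]],78))
E
```

```text
[[252, 229, 174], [253, 233, 178], [253, 236, 183], [254, 238, 185], [253, 238, 185], [253, 236, 182], [252, 233, 179], [252, 230, 175], [251, 229, 174], [252, 230, 175], [210, 177, 142], [128, 125, 122], [116, 118, 120], [116, 118, 121], [117, 118, 121], [118, 120, 122], [118, 121, 123], [117, 120, 122], [116, 118, 121], [115, 117, 120], [103, 105, 106], [199, 164, 129], [245, 216, 159], [251, 227, 170], [251, 227, 171], [251, 228, 172], [251, 229, 173], [251, 229, 174], [250, 225, 169], [248, 222, 164], [246, 217, 160], [241, 208, 154], [239, 204, 150], [239, 204, 150]]
310 321 110 207
((315.5, 158.5), (97.0, 11.0), 90.0)
[[598.63 154.42  78.  ]
 [598.13 143.04  78.  ]
 [496.76 147.19  78.  ]
 [497.29 159.34  78.  ]] [547.7 151.   78. ] [[550.37 150.75  78.  ]]
```

Emit:
servo_tool([
  [[0.1175, -0.002, 0, 0, 0, -0.001, 0], [0.1175, -0.002, -0.1, 0, 0, -0.001, 0], [0.1175, -0.002, -0.2, 0, 0, -0.001, 0], [0.1175, -0.002, -0.3, 0, 0, -0.001, 0], [0.1175, -0.002, -0.36, 0, 0, -0.001, 0], [0.1175, -0.002, -0.4, 0, 0, -0.001, 0], [0.1175, -0.002, -0.44, 0, 0, -0.001, 0], [0.1175, -0.002, -0.465, 0, 0, -0.001, 0], [0.1175, -0.002, -0.465, 0, 0, -0.001, 0], [0.1175, -0.002, -0.465, 0, 0, -0.001, 0]],
])

```text
clock: 3.85
eef_pos: [547.8, 151.8, 48.6]
eef_rot: [-3.141, -0.001, -0.046]
wrist_force: [-0.0, -0.3, -0.1]
finger_gap: 93.8
finger_force: 0.0
```

Emit:
servo_tool([
  [[0, 0, 0, 0, 0, 0, 1], [0, 0, 0, 0, 0, 0, 1], [0, 0, 0, 0, 0, 0, 1], [0, 0, 0, 0, 0, 0, 1], [0, 0, 0, 0, 0, 0, 1], [0, 0, 0, 0, 0, 0, 1], [0, 0, 0, 0, 0, 0, 1], [0, 0, 0, 0, 0, 0, 1], [0, 0, 0, 0, 0, 0, 1], [0, 0, 0, 0, 0, 0, 1]],
], newtons=20)

```text
clock: 4.85
eef_pos: [547.4, 151.8, 47.9]
eef_rot: [3.142, 0.0, -0.046]
wrist_force: [-0.3, -1.2, 0.0]
finger_gap: 17.0
finger_force: 0.0
```

Emit:
servo_tool([
  [[0, 0, 0, 0, 0, 0, 1], [0, 0, 0, 0, 0, 0, 1], [0, 0, 0, 0, 0, 0, 1], [0, 0, 0, 0, 0, 0, 1], [0, 0, 0, 0, 0, 0, 1]],
], newtons=45)

```text
clock: 5.35
eef_pos: [547.4, 151.7, 47.9]
eef_rot: [3.141, 0.0, -0.046]
wrist_force: [0.2, -2.1, -0.5]
finger_gap: 11.2
finger_force: 45.0
```

Emit:
servo_tool([
  [[0, 0, 0.04, 0, 0, 0, 1], [0, 0, 0.1, 0, 0, 0, 1], [0, 0, 0.17, 0, 0, 0, 1], [0, 0, 0.25, 0, 0, 0, 1], [0, 0, 0.32, 0, 0, 0, 1], [0, 0, 0.36, 0, 0, 0, 1], [0, 0, 0.36, 0, 0, 0, 1], [0, 0, 0.36, 0, 0, 0, 1]],
])

```text
clock: 6.15
eef_pos: [547.1, 151.8, 226.7]
eef_rot: [3.141, 0.001, -0.046]
wrist_force: [0.2, 0.8, -3.9]
finger_gap: 11.8
finger_force: 45.0
```

Emit:
servo_tool([
  [[-0.0088, -0.05, 0, 0, 0, 0.01, 1], [-0.0088, -0.13, 0, 0, 0, 0.02, 1], [-0.0088, -0.21, 0, 0, 0, 0.03, 1], [-0.0088, -0.29, 0, 0, 0, 0.04, 1], [-0.0088, -0.38, 0, 0, 0, 0.05, 1], [-0.0088, -0.46, 0, 0, 0, 0.06, 1], [-0.0088, -0.54, 0, 0, 0, 0.0703, 1], [-0.0088, -0.62, 0, 0, 0, 0.0703, 1], [-0.0088, -0.67, 0, 0, 0, 0.0703, 1], [-0.0088, -0.7, 0, 0, 0, 0.0703, 1]],
])

```text
clock: 7.15
eef_pos: [542.2, -199.8, 225.7]
eef_rot: [-3.14, 0.003, 0.174]
wrist_force: [-0.2, 0.4, -2.7]
finger_gap: 11.5
finger_force: 45.0
```

Emit:
servo_tool([
  [[0, 0, -0.04, 0, 0, 0, 1], [0, 0, -0.044, 0, 0, 0, 1], [0, 0, -0.044, 0, 0, 0, 1], [0, 0, -0.044, 0, 0, 0, 1], [0, 0, -0.044, 0, 0, 0, 1]],
])

```text
clock: 7.65
eef_pos: [543.3, -197.8, 206.6]
eef_rot: [3.141, -0.001, 0.176]
wrist_force: [-0.5, -0.5, -2.0]
finger_gap: 11.7
finger_force: 45.0
```

```bash
python3 - <<'E'
from h import *
np.set_printoptions(suppress=True,precision=3)
c=grab('wrist','w3'); s=manip.read_state(); print(s)
grab('side','s3');grab('scene','c3')
f1=cv2.resize(c['frame'][40:320,160:480,::-1],(800,700))[:600]; cv2.imwrite('pics/w3c.png',f1)
d=[cv2.resize(cv2.imread(f'pics/{n}.png')[y:y+100,x:x+130],(390,300),interpolation=2) for n,x,y in[('s3',295,120),('c3',185,190)]]
cv2.imwrite('pics/sc3.png',np.hstack(d))
E
```

```text
{'clock': 7.7, 'joints': array([-0.413,  0.362,  1.437,  0.   ,  1.342,  0.982]), 'qd': array([-0.003, -0.   ,  0.003,  0.001, -0.001,  0.001]), 'effort': array([  0.041, -58.302, -36.644,   0.055,  -0.047,   0.003]), 'eef_pos': array([ 543.269, -197.906,  206.58 ]), 'eef_rot': array([ 3.141, -0.001,  0.176]), 'wrist_force': array([ 1.182,  0.597, -2.369]), 'moment': array([ 0.004,  0.047, -0.031]), 'finger_force': 44.999245405197144, 'finger_gap': 11.464287985259592}
```

View pics/w3c.png

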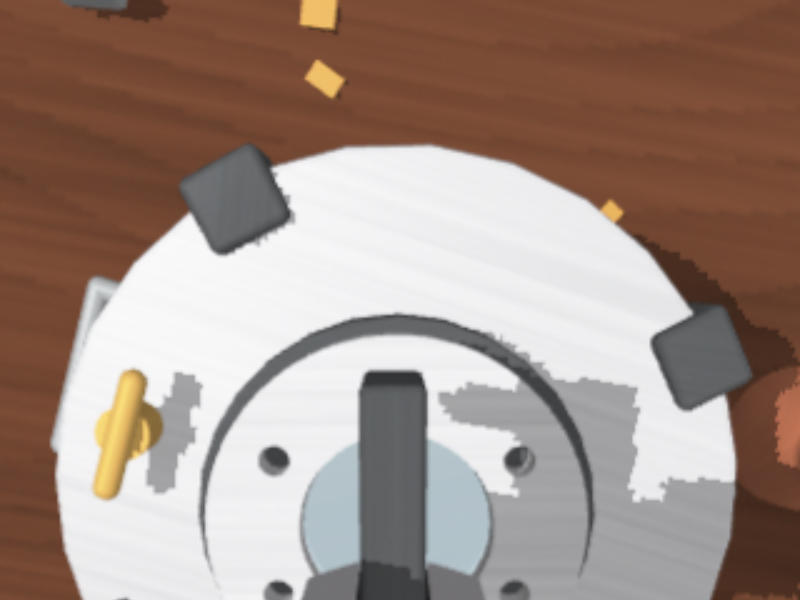

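View pics/sc3.png

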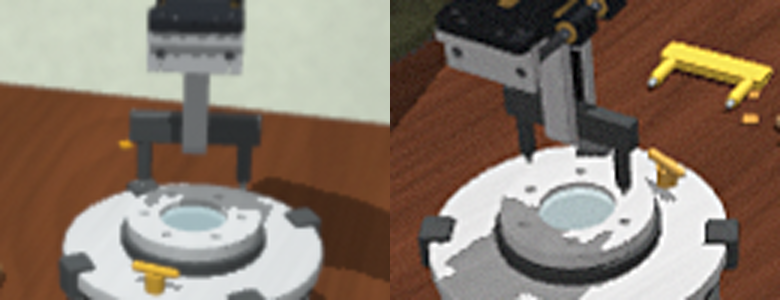

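The wrist crop shows four visible holes at crop positions (274,461), (520,460), (279,592) and (515,592). The bar covers the other two. The outside views show the pins just above the ring on the hole line.

```bash
python3 - <<'E'
from holes import *
np.set_printoptions(suppress=True,precision=3)
c=load('w3'); print(c['cam_to_world'])
o,p,r=holes(c,[(269.6,224.4),(368,224),(271.6,276.8),(366,276.8)])
# seed centroid is biased (only 4 holes) -> fit handles it
print(np.array(o),p,r,onplane(c,o,146.))
# bar edges at z=78-12+206.6-48+... top of bar: TCP+30
g=c['frame'].astype(int); zt=206.6+30
for v in (200,215,230,245):
    row=g[v,290:345].max(1); u=np.nonzero(row<125)[0]+290; print(v,u.min(),u.max(),onplane(c,[[(u.min()+u.max())/2,v]],zt))
s=manip.read_state()['eef_pos']; print(s)
E
```

```text
[[   0.175   -0.955   -0.24   613.066]
 [  -0.985   -0.17    -0.043 -185.445]
 [   0.       0.244   -0.97   384.904]
 [   0.       0.       0.       1.   ]]
[[269.629 223.151]
 [366.107 222.776]
 [271.146 276.489]
 [365.202 275.387]] [ 544.024 -198.619    0.184] [ 0.006 -0.853 -0.539  0.694  0.173 -0.298  0.36   0.458] [[ 557.372 -161.764  146.   ]
 [ 569.471 -228.335  146.   ]
 [ 518.211 -168.508  146.   ]
 [ 531.041 -235.87   146.   ]]
200 304 330 [[ 592.073 -189.279  236.6  ]]
215 304 329 [[ 585.61  -190.208  236.6  ]]
230 304 330 [[ 579.086 -191.588  236.6  ]]
245 304 329 [[ 572.342 -192.563  236.6  ]]
[ 543.168 -198.065  206.376]
```

Emit:
servo_tool([
  [[0, -0.0012, -0.02, 0, 0, 0, 1], [0, -0.0012, -0.036, 0, 0, 0, 1], [0, -0.0012, -0.042, 0, 0, 0, 1], [0, -0.0012, -0.046, 0, 0, 0, 1], [0, -0.0012, -0.048, 0, 0, 0, 1], [0, -0.0012, -0.05, 0, 0, 0, 1], [0, -0.0012, -0.052, 0, 0, 0, 1], [0, -0.0012, -0.052, 0, 0, 0, 1]],
])

```text
clock: 8.6
eef_pos: [543.0, -198.8, 180.0]
eef_rot: [-3.142, -0.0, 0.175]
wrist_force: [-0.6, -1.0, -2.1]
finger_gap: 11.6
finger_force: 45.0
```

No contact at 180, so the tips are probably in the holes or just at the face. I continue slowly.

Emit:
servo_tool([
  [[0, 0, -0.002, 0, 0, 0, 1], [0, 0, -0.004, 0, 0, 0, 1], [0, 0, -0.006, 0, 0, 0, 1], [0, 0, -0.006, 0, 0, 0, 1]],
])

```text
clock: 9.0
eef_pos: [542.9, -198.8, 176.7]
eef_rot: [-3.141, 0.0, 0.175]
wrist_force: [0.2, 0.1, -2.5]
finger_gap: 12.0
finger_force: 45.0
```

Emit:
servo_tool([
  [[0, 0, -0.002, 0, 0, 0, 1], [0, 0, -0.004, 0, 0, 0, 1], [0, 0, -0.005, 0, 0, 0, 1], [0, 0, -0.005, 0, 0, 0, 1]],
])

```text
clock: 9.4
eef_pos: [543.0, -198.8, 174.4]
eef_rot: [-3.142, 0.0, 0.175]
wrist_force: [-0.1, -0.6, -2.5]
finger_gap: 11.8
finger_force: 45.0
```

Emit:
servo_tool([
  [[0, 0, -0.001, 0, 0, 0, 1], [0, 0, -0.002, 0, 0, 0, 1], [0, 0, -0.003, 0, 0, 0, 1], [0, 0, -0.003, 0, 0, 0, 1]],
])

```text
clock: 9.8
eef_pos: [543.0, -198.8, 173.0]
eef_rot: [3.142, -0.0, 0.175]
wrist_force: [-0.0, 0.0, -2.4]
finger_gap: 11.8
finger_force: 45.0
```

Emit:
servo_tool([
  [[0, 0, -0.001, 0, 0, 0, 1], [0, 0, -0.002, 0, 0, 0, 1], [0, 0, -0.002, 0, 0, 0, 1]],
])

```text
clock: 10.1
eef_pos: [543.2, -198.8, 172.8]
eef_rot: [3.141, -0.001, 0.175]
wrist_force: [-3.7, 1.4, 5.1]
finger_gap: 11.6
finger_force: 45.0
```

Seated, with about 7 N of contact. I back off 0.5 mm, grip harder and start turning clockwise.

Emit:
servo_tool([
  [[0, 0, 0.001, 0, 0, 0, 1], [0, 0, 0.001, 0, 0, 0, 1], [0, 0, 0.001, 0, 0, -0.008, 1], [0, 0, 0.001, 0, 0, -0.016, 1], [0, 0, 0.001, 0, 0, -0.024, 1], [0, 0, 0.001, 0, 0, -0.032, 1], [0, 0, 0.001, 0, 0, -0.04, 1], [0, 0, 0.001, 0, 0, -0.048, 1]],
], newtons=60)

```text
clock: 10.9
eef_pos: [543.3, -199.0, 172.8]
eef_rot: [3.141, -0.001, 0.022]
wrist_force: [-1.4, -0.4, 4.7]
finger_gap: 11.9
finger_force: 60.1
```

```bash
python3 -c "
from cell import manip
s=manip.read_state();print(s['eef_pos'],s['eef_rot'],s['wrist_force'],s['moment'],s['joints'])"
```

```text
[ 543.30496148 -198.95863053  172.81248406] [ 3.14095903e+00 -9.16375023e-04  2.24806089e-02] [-1.37707428 -0.35778532  4.66393955] [-0.02474426  0.1358264   0.42956342] [-4.14246152e-01  3.89853341e-01  1.47806620e+00 -1.95163941e-04
  1.27257474e+00  1.13412710e+00]
```

Emit:
servo_tool([
  [[0, 0, 0, 0, 0, -0.01, 1], [0, 0, 0, 0, 0, -0.02, 1], [0, 0, 0, 0, 0, -0.03, 1], [0, 0, 0, 0, 0, -0.04, 1], [0, 0, 0, 0, 0, -0.05, 1], [0, 0, 0, 0, 0, -0.06, 1], [0, 0, 0, 0, 0, -0.07, 1], [0, 0, 0, 0, 0, -0.08, 1], [0, 0, 0, 0, 0, -0.09, 1], [0, 0, 0, 0, 0, -0.1, 1]],
])

```text
clock: 11.9
eef_pos: [543.3, -199.1, 172.8]
eef_rot: [3.141, -0.001, -0.292]
wrist_force: [-0.3, -1.8, 4.3]
finger_gap: 12.1
finger_force: 60.1
```

```bash
python3 -c "
from cell import manip
s=manip.read_state();print(s['eef_pos'],s['eef_rot'],s['wrist_force'],s['moment'],s['joints'])"
```

```text
[ 543.29400794 -199.13505246  172.82999395] [ 3.14093388e+00 -1.15398722e-03 -2.91943796e-01] [-0.30347181 -1.84106726  4.34649161] [-0.18700994  0.11020248  0.43329355] [-4.14380504e-01  3.89884913e-01  1.47798046e+00 -5.36596689e-04
  1.27250151e+00  1.44851739e+00]
```

Emit:
servo_tool([
  [[0, 0, 0, 0, 0, -0.008, 1], [0, 0, 0, 0, 0, -0.016, 1], [0, 0, 0, 0, 0, -0.024, 1], [0, 0, 0, 0, 0, -0.032, 1]],
])

```text
clock: 12.3
eef_pos: [543.3, -199.2, 172.8]
eef_rot: [3.141, -0.001, -0.392]
wrist_force: [0.1, -2.0, 5.0]
finger_gap: 11.7
finger_force: 60.1
```

```bash
cat > m.sh <<'E'
python3 -c "
from cell import manip
s=manip.read_state();print(s['eef_rot'][2],s['wrist_force'],s['moment'],s['joints'][5])"
E
sh m.sh
```

```text
-0.39232379943215623 [ 0.14378592 -1.95308119  4.98448987] [-0.347645    0.16254347  0.40062106] 1.5488150405456076
```

Emit:
servo_tool([
  [[0, 0, 0, 0, 0, -0.006, 1], [0, 0, 0, 0, 0, -0.012, 1]],
])

```text
clock: 12.5
eef_pos: [543.3, -199.2, 172.8]
eef_rot: [3.141, -0.001, -0.43]
wrist_force: [0.0, -1.9, 4.6]
finger_gap: 11.7
finger_force: 60.1
```

```bash
sh m.sh
```

```text
-0.42975874378684664 [ 0.04915214 -1.92617057  4.6022637 ] [-0.32698929  0.19770134  0.38517508] 1.5862502827342058
```

Emit:
servo_tool([
  [[0, 0, 0, 0, 0, -0.006, 1], [0, 0, 0, 0, 0, -0.012, 1]],
])

```text
clock: 12.7
eef_pos: [543.3, -199.2, 172.9]
eef_rot: [3.141, -0.001, -0.468]
wrist_force: [-0.5, -2.1, 5.5]
finger_gap: 11.6
finger_force: 60.1
```

```bash
sh m.sh
```

```text
-0.46750012112723427 [-0.518522   -2.095343    5.48407385] [-0.38072573  0.17923817  0.4236785 ] 1.6239773382935758
```

Emit:
servo_tool([
  [[0, 0, 0, 0, 0, -0.006, 1], [0, 0, 0, 0, 0, -0.012, 1]],
])

```text
clock: 12.9
eef_pos: [543.3, -199.3, 172.8]
eef_rot: [3.141, -0.001, -0.505]
wrist_force: [-0.9, -1.8, 4.6]
finger_gap: 11.6
finger_force: 60.1
```

```bash
sh m.sh
```

```text
-0.5051700466647313 [-0.85142216 -1.76988154  4.61330848] [-0.42138411  0.19188912  0.41477016] 1.661659223096534
```

Emit:
servo_tool([
  [[0, 0, 0, 0, 0, -0.006, 1], [0, 0, 0, 0, 0, -0.012, 1]],
])

```text
clock: 13.1
eef_pos: [543.3, -199.2, 172.8]
eef_rot: [3.141, -0.001, -0.542]
wrist_force: [0.7, -1.8, 5.2]
finger_gap: 11.5
finger_force: 60.7
```

```bash
sh m.sh
```

```text
-0.5424651899019688 [ 0.70074999 -1.76090341  5.24555141] [-0.34610585  0.17150086  0.81970009] 1.6990672530065172
```

Moment doubled to 0.82 N m, so this looks like the stop. One tiny step more to confirm, then hold.

Emit:
servo_tool([
  [[0, 0, 0, 0, 0, -0.003, 1], [0, 0, 0, 0, 0, -0.003, 1], [0, 0, 0, 0, 0, -0.003, 1]],
])

```text
clock: 13.4
eef_pos: [543.3, -199.2, 172.8]
eef_rot: [3.141, -0.001, -0.551]
wrist_force: [-0.3, -1.8, 4.9]
finger_gap: 11.8
finger_force: 61.0
```

```bash
sh m.sh; python3 - <<'E'
from h import *
c=grab('wrist','w4'); cv2.imwrite('pics/w4c.png',cv2.resize(c['frame'][140:340,180:460,::-1],(784,560),interpolation=2))
E
```

```text
-0.5508672964913677 [-0.3498607  -1.84927899  4.87328108] [-0.42072038  0.18753373  0.89302058] 1.707492932440864
```

View pics/w4c.png

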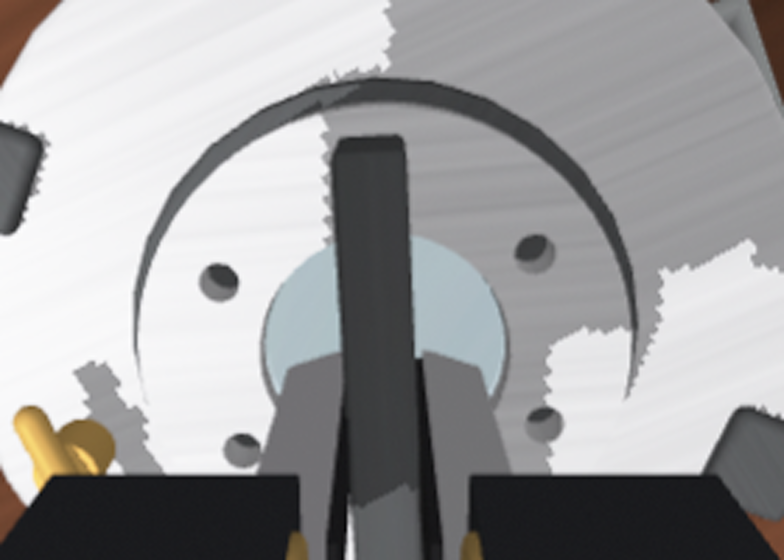

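The view shows the ring and bar lagging the tool by a few degrees, with visible holes at crop (219,283), (535,253), (242,449) and (544,424). I measure the ring's real angle.

```bash
python3 - <<'E'
from holes import *
np.set_printoptions(suppress=True,precision=3)
c=load('w4'); S=[(258.2,241.1),(371,230.4),(266.4,300.4),(374.3,291.4)]
X=onplane(c,S,146.)[:,:2]; C=np.array([543.2,-198.9])
print(X, X[:2].mean(0)/2+X[2:].mean(0)/2)
for C in ([543.2,-198.9],[544.,-198.6]):
    d=X-C; print(np.hypot(*d.T),np.arctan2(d[:,1],d[:,0])-np.array([1,-1,2,-2])*np.pi/3)
g=c['frame'].astype(int); zt=172.8+30
L=[]
for v in range(192,262,8):
    row=g[v,290:335].max(1); u=np.nonzero(row<80)[0]+290; L.append(onplane(c,[[(u.min()+u.max())/2,v]],zt)[0])
L=np.array(L); print(L[:,:2]); k=np.polyfit(L[:,0],L[:,1],1); print(np.arctan(k[0]),np.polyval(k,543.2))
E
```

```text
[[ 575.756 -177.109]
 [ 545.566 -239.044]
 [ 540.521 -159.7  ]
 [ 509.878 -221.343]] [ 542.93  -199.299]
[39.176 40.214 39.291 40.175] [-0.457 -0.465 -0.455 -0.454]
[38.344 40.474 39.055 41.007] [-0.452 -0.485 -0.434 -0.459]
[[ 589.557 -224.914]
 [ 586.645 -223.109]
 [ 583.701 -221.285]
 [ 580.496 -219.809]
 [ 577.483 -217.945]
 [ 574.32  -216.246]
 [ 571.121 -214.528]
 [ 567.885 -212.789]
 [ 564.728 -210.84 ]]
-0.5089693199732171 -198.89777314279746
```

Moment evidence plus the ring angle (turned about 0.63 rad, with the bar lagging only after the moment jumped) say it is against the stop. I unload the torque, then lift straight out.

Emit:
servo_tool([
  [[0, 0, 0, 0, 0, 0.005, 1], [0, 0, 0, 0, 0, 0.01, 1], [0, 0, 0, 0, 0, 0.014, 1], [0, 0, 0, 0, 0, 0.014, 1]],
])

```text
clock: 13.85
eef_pos: [543.3, -199.3, 172.8]
eef_rot: [3.141, -0.001, -0.507]
wrist_force: [-0.9, -2.1, 4.6]
finger_gap: 11.7
finger_force: 60.0
```

```bash
sh m.sh
```

```text
-0.507403769437464 [-0.91091844 -2.09237131  4.55582719] [-0.35578357  0.24105608  0.16523377] 1.6638229260116721
```

Emit:
servo_tool([
  [[0, 0, 0, 0, 0, 0.005, 1], [0, 0, 0, 0, 0, 0.01, 1], [0, 0, 0, 0, 0, 0.013, 1], [0, 0, 0, 0, 0, 0.013, 1]],
])

```text
clock: 14.25
eef_pos: [543.3, -199.0, 172.8]
eef_rot: [-3.142, -0.001, -0.467]
wrist_force: [-0.2, -0.7, 4.9]
finger_gap: 11.7
finger_force: 60.0
```

```bash
sh m.sh
```

```text
-0.4670044424265467 [-0.16731332 -0.6776209   4.87972893] [ 0.00472771  0.06569083 -0.13094485] 1.6234086218099466
```

Emit:
servo_tool([
  [[0, 0, 0.004, 0, 0, 0, 1], [0, 0, 0.01, 0, 0, 0, 1], [0, 0, 0.018, 0, 0, 0, 1], [0, 0, 0.024, 0, 0, 0, 1], [0, 0, 0.04, 0, 0, 0, 1], [0, 0, 0.06, 0, 0, 0, 1], [0, 0, 0.06, 0, 0, 0, 1], [0, 0, 0.06, 0, 0, 0, 1]],
])

```text
clock: 15.05
eef_pos: [543.1, -198.8, 202.7]
eef_rot: [-3.142, -0.001, -0.466]
wrist_force: [-0.9, 0.3, -2.5]
finger_gap: 11.4
finger_force: 60.0
```

```bash
sh m.sh; python3 - <<'E'
from holes import *
np.set_printoptions(suppress=True,precision=3)
c=grab('wrist','w5'); s=manip.read_state(); g=c['frame'].astype(int); zt=s['eef_pos'][2]+30
L=[]
for v in range(200,262,6):
    row=g[v,290:345].max(1); u=np.nonzero(row<95)[0]+290; L.append(onplane(c,[[(u.min()+u.max())/2,v]],zt)[0]); print(u.min(),u.max(),end=' ')
L=np.array(L); k=np.polyfit(L[:,0],L[:,1],1); print(np.arctan(k[0]),s['eef_rot'],s['eef_pos'],np.polyval(k,s['eef_pos'][0]))
cv2.imwrite('pics/w5c.png',cv2.resize(c['frame'][140:340,180:460,::-1],(784,560),interpolation=2))
E
```

```text
-0.4655944109154242 [-0.88861744  0.30845557 -2.54232254] [ 0.07544655  0.00911469 -0.01556844] 1.622136970850389
304 330 304 330 304 329 304 329 304 329 304 329 304 329 304 329 304 329 305 329 305 329 -0.4655168192672067 [ 3.142  0.    -0.466] [ 542.969 -198.775  202.352] -198.65606438545353
```

View pics/w5c.png

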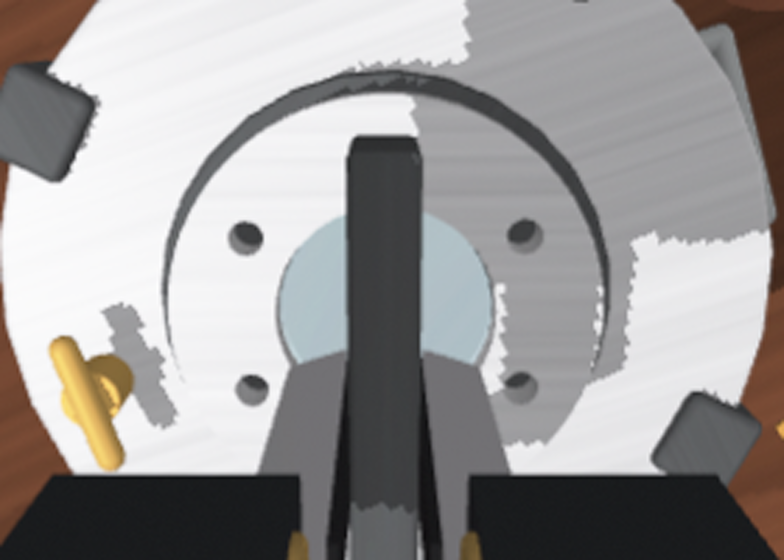

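The bar is aligned with the tool again, so there was no slip. The holes sit symmetrically about it, meaning the ring has stayed put. Back to the rest.

Emit:
servo_tool([
  [[0, 0, 0.05, 0, 0, 0, 1], [0.0088, 0.05, 0.05, 0, 0, 0.02, 1], [0.0088, 0.13, 0.05, 0, 0, 0.045, 1], [0.0088, 0.22, 0.05, 0, 0, 0.07, 1], [0.0088, 0.31, 0.05, 0, 0, 0.095, 1], [0.0088, 0.4, 0.05, 0, 0, 0.12, 1], [0.0088, 0.49, 0.05, 0, 0, 0.1337, 1], [0.0088, 0.58, 0.05, 0, 0, 0.1337, 1], [0.0088, 0.66, 0.05, 0, 0, 0.1337, 1], [0.0088, 0.701, 0.05, 0, 0, 0.1337, 1]],
])

```text
clock: 16.1
eef_pos: [546.8, 154.6, 227.0]
eef_rot: [-3.141, 0.001, -0.043]
wrist_force: [-0.1, -1.6, -2.1]
finger_gap: 11.6
finger_force: 60.0
```

Emit:
servo_tool([
  [[0, 0, -0.06, 0, 0, 0, 1], [0, 0, -0.13, 0, 0, 0, 1], [0, 0, -0.17, 0, 0, 0, 1], [0, 0, -0.2, 0, 0, 0, 1], [0, 0, -0.2, 0, 0, 0, 1], [0, 0, -0.2, 0, 0, 0, 1]],
])

```text
clock: 16.7
eef_pos: [547.5, 151.7, 127.8]
eef_rot: [3.142, 0.0, -0.046]
wrist_force: [0.2, 0.1, -2.7]
finger_gap: 11.2
finger_force: 60.0
```

Emit:
servo_tool([
  [[0, 0, -0.03, 0, 0, 0, 1], [0, 0, -0.05, 0, 0, 0, 1], [0, 0, -0.065, 0, 0, 0, 1], [0, 0, -0.08, 0, 0, 0, 1], [0, 0, -0.095, 0, 0, 0, 1], [0, 0, -0.11, 0, 0, 0, 1], [0, 0, -0.125, 0, 0, 0, 1], [0, 0, -0.14, 0, 0, 0, 1], [0, 0, -0.15, 0, 0, 0, 1], [0, 0, -0.15, 0, 0, 0, 1]],
])

```text
clock: 17.7
eef_pos: [547.1, 151.7, 51.6]
eef_rot: [3.141, 0.001, -0.046]
wrist_force: [-0.5, 0.7, -2.3]
finger_gap: 11.5
finger_force: 60.0
```

Emit:
servo_tool([
  [[0, 0, -0.004, 0, 0, 0, 1], [0, 0, -0.008, 0, 0, 0, 1], [0, 0, -0.009, 0, 0, 0, 1], [0, 0, -0.009, 0, 0, 0, 1]],
])

```text
clock: 18.1
eef_pos: [547.5, 151.7, 48.1]
eef_rot: [-3.142, -0.0, -0.046]
wrist_force: [-0.4, -0.0, -2.4]
finger_gap: 11.3
finger_force: 60.0
```

Emit:
servo_tool([
  [[0, 0, -0.0005, 0, 0, 0, 1], [0, 0, -0.0005, 0, 0, 0, 0.8], [0, 0, -0.0005, 0, 0, 0, 0.6], [0, 0, -0.0005, 0, 0, 0, 0.4], [0, 0, -0.0005, 0, 0, 0, 0.2], [0, 0, -0.0005, 0, 0, 0, 0], [0, 0, -0.0005, 0, 0, 0, 0], [0, 0, -0.0005, 0, 0, 0, 0], [0, 0, -0.0005, 0, 0, 0, 0]],
])

```text
clock: 19.0
eef_pos: [547.4, 151.7, 47.7]
eef_rot: [-3.142, 0.0, -0.046]
wrist_force: [-0.2, -0.6, -0.2]
finger_gap: 71.5
finger_force: 0.0
```

Emit:
servo_tool([
  [[0, 0, 0, 0, 0, 0, 0], [0, 0, 0, 0, 0, 0, 0], [0, 0, 0.04, 0, 0, 0, 0], [0, 0, 0.1, 0, 0, 0, 0], [0, 0, 0.18, 0, 0, 0, 0], [0, 0, 0.26, 0, 0, 0, 0], [0, 0, 0.34, 0, 0, 0, 0], [0, 0, 0.4, 0, 0, 0, 0], [-0.12, 0, 0.46, 0, 0, 0, 0], [-0.12, 0, 0.46, 0, 0, 0, 0]],
])

```text
clock: 20.0
eef_pos: [486.0, 151.8, 280.0]
eef_rot: [-3.141, -0.003, -0.045]
wrist_force: [-0.2, -0.2, 0.5]
finger_gap: 94.0
finger_force: 0.0
```

Emit:
servo_tool([
  [[0, 0, 0, 0, 0, 0, 0], [0, 0, 0, 0, 0, 0, 0], [0, 0, 0, 0, 0, 0, 0], [0, 0, 0, 0, 0, 0, 0]],
])

```text
clock: 20.4
eef_pos: [487.8, 151.6, 276.7]
eef_rot: [3.141, 0.001, -0.046]
wrist_force: [-0.2, -0.4, 0.7]
finger_gap: 93.6
finger_force: 0.0
```

```bash
python3 - <<'E'
from h import *
grab('wrist','w6'); c=grab('side','s6'); s=manip.read_state(); print(s['clock'],s['eef_pos'],s['finger_gap'],s['wrist_force'])
a=cv2.imread('pics/w6.png')[60:260,220:420]; b=cv2.imread('pics/s6.png')[270:370,270:370]
cv2.imwrite('pics/fin.png',np.hstack([cv2.resize(a,(400,400)),cv2.resize(b,(400,400))]))
E
```

```text
20.5 [487.70534612 151.6220067  277.01441415] 93.65896683636973 [-0.23727715 -0.01159004  0.01247635]
```

View pics/fin.png

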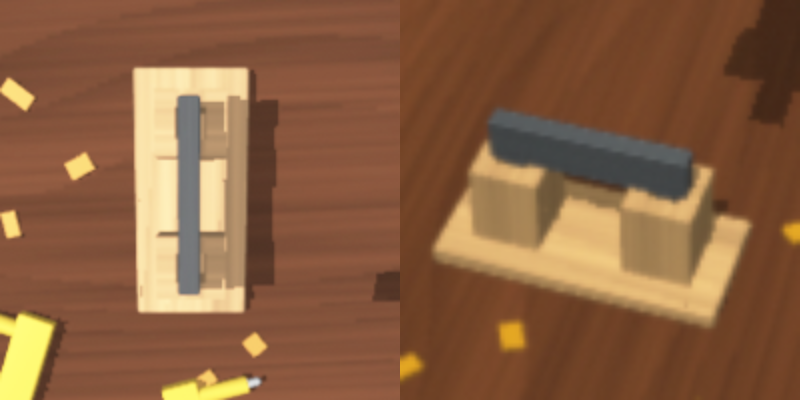

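The spanner stands seated in the rest, with its bar flat on the block tops: bar centre at (188,195) on the left, (590,155) on the right. The gripper is clear.

```bash
python3 -c "
from cell import manip
print(manip.sign_off())"
```

```text
the job is handed in; nothing more can be done
None
```

I seated the spanner in two opposite holes and turned the ring about 0.63 rad clockwise until the turning moment jumped from 0.4 to about 0.9 N m, which I took as its stop; the spanner is back in its rest and released, and I handed the job in at about 20.5 s, with no verdict returned.

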